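# Turn the spice carousel until the green-capped jar faces front

## Task

Push the carousel round, either way, by the finger posts at its rim until the spice jar with the green cap stands at the front, squarely in line with the red arrow on the base, and leave it at rest there. Push gently enough that the jars and tins stay standing in their places on the plate; do not touch or lift them, and leave the other things on the worktop alone.

Things in the scene. Friction and masses are not known exactly. Their poses are not given: they have to be found in the camera images.
- carousel_base: Fixed foot of a round carousel (lazy Susan). Origin on the vertical turning axis, at worktop height (z = 0). Its own -x axis is the front direction, roughly towards the robot (up to 0.5 rad either side). A flat tongue with a red arrow lies on the worktop along it, in view from 168 to 262 mm from the axis, at most 9 mm high; it does not turn.
- turntable (a joint): Angle of the carousel's plate, rad, anticlockwise from above positive; 0 at every start, so only changes matter. Turns 12 rad either way with about 0.25 N m of friction (1.6 N at a post); stops where it is left. Plate: wooden disc 336 mm across, underside 22, top 30 mm above the worktop. Four loose jars and tins stand on it 90 degrees apart, centres 85 mm from the axis; which is where varies.
- finger_post (a point): Centre of the top of one of eight equal dark wooden posts standing on the plate near its rim, for pushing it round: 12 mm thick (15 near the top), 45 degrees apart on a circle of 155 mm radius about the axis, from 30 to 100 mm above the worktop. The posts 45, 135, 225 and 315 degrees from this one stand on the radii of the jars and tins. It turns with the plate.
- green_cap_jar: small clear spice jar with a green cap, the target; diameter 46, height 106 mm. Stands loose and upright on the carousel's plate; origin at the centre of its underside, z up.
- yellow_lid_jar: squat jar with a yellow lid; diameter 64, height 90 mm. Stands loose and upright on the carousel's plate; origin at the centre of its underside, z up.
- food_tin_a: food tin with a green-vegetable label; diameter 76, height 58 mm. Stands loose and upright on the carousel's plate; origin at the centre of its underside, z up.
- food_tin_b: food tin with a yellow-vegetable label; diameter 76, height 58 mm. Stands loose and upright on the carousel's plate; origin at the centre of its underside, z up.
- bowl: White bowl, 130 mm across, 59 mm high, on the worktop to the left; a bystander. Origin at the centre of its underside.
- mug: White mug, 120x92x118 mm, on the worktop to the left; a bystander. Origin at the centre of its underside.
- washing_up_bottle: Pale green bottle with a white cap, 48x60x200 mm, at the far left; a bystander. Origin at the centre of its underside.
- brush: Turquoise dish brush, 36x269x62 mm, on the worktop to the right; a bystander. Origin at the middle of its underside.
Mind the look-alikes: they are no part of the job. Leave any blue look-alike of the green_cap_jar alone.

How it is judged:
By the outcome, as a careful person would: the job done as asked, in the order asked, and still so for the second after the job is handed in, with the robot touching nothing.
It also fails if it takes over 61 s, if anything falls off the work surface, if the arm or the gripper's body presses on something with over 40 N, if the wrist force passes 120 N, or if a joint passes its speed limit or range.

## Robot

A 6-joint arm with a two-finger parallel gripper is mounted at the origin on the work surface; the furniture and walls round the work are solid. World frame = base frame: x ahead of the robot, y to its left, z up, the work surface at z = 0. Lengths are in m, angles in rad, forces in N, time in s.
With the tool pointing down it reaches from about 0.3 to 0.775 m from the base axis. Payload 14.6 kg.
Tool frame: the origin (TCP) lies on the centre line of the jaws, within the pads' length; the fingertips stand ctrl.tcp_to_tips ahead of it and the grasp point (between the pads) lies 2 mm behind it (ctrl.tcp_to_tips is the distance from the TCP to the fingertips, in m); z points along the fingers, y is the line along which they close (so a half turn about z gives the same grasp; the last joint's range is limited). The gripper opens to 94 mm and grips with 3 to 60 N. Pads are 16 mm wide; open, the fingers measure 119 mm over their backs; the gripper's body (75 mm by 177 mm) begins 78 mm behind the grasp point.
Start: joints at [1.249, 0.3, 1.521, -0, 1.321, -0.067], TCP at [0.139, 0.532, 0.222] pointing down, gripper open.
Joint ranges: [-3.03, 3.03], [-0.79, 2.21], [0.23, 2.52], [-1.04, 4.18], [0, 3.07], [-2.55, 2.55]. Speed limits (rad/s): [2.22, 2.22, 2.57, 3.14, 3.14, 3.14].

## Interface

Orientations are given as [roll, pitch, yaw] about the fixed x, y, z axes, in that order (R = Rz(yaw) Ry(pitch) Rx(roll)).
In Python, from station import telemetry, viewer, hand_in, ctrl gives the robot as it stands.
- The arm moves only by the tool step_arm, never from a script. Its argument "plan" is a list of rows, each an object of numbers: "dx", "dy", "dz": the shift along the tool's x, y, z scaled (see below); "rx", "ry", "rz": the turn, a rotation vector about the tool's x, y, z scaled (see below); "claw": the closure, from 0 (fully open) to 1 (shut). In form: [{"dx": .., "dy": .., "dz": .., "rx": .., "ry": .., "rz": .., "claw": ..}, ...]. A call has 1 to 10 rows; each row shifts and turns the commanded pose from where the row before left it, along the tool's axes as they then stand; what a row does not reach is not made up. The controller multiplies each number of a shift by 0.1 m and each number of a turn by 90 degrees. A row lasts 1/10 s, in which the tool goes at most 50 mm and 8.59 degrees, less where a joint would pass 70% of its speed; a pose out of reach is approached as far as the arm can. A call with a number of a shift or a turn outside -1 to 1 is refused whole. A call with a gripper value outside its range is refused whole. The fingers move at their own pace and stop on an object; "grip_force" is the grip in N (left out, the last holds). Time passes only in rows, so rows that do not move let the fingers close. It gives the time, the measured TCP pose, the force, the opening and the grip force at its end, in the units of the state.
- telemetry.get_obs(): the state, without advancing time (a new reading comes with each control period).
- viewer.camera(name): name is "side" or "top" or "wrist"; returns a dict with "img" (480x640x3 uint8, red, green, blue), "z_map" (480x640 float32, m along the optical axis (not along the pixel's ray), 0 where there is no reading), "fx", "fy", "cx", "cy" (pixels), "R" (3x3) and "t" (3): a world point X has camera coordinates R X + t; the wrist camera has in their place "tool_from_camera" (4x4, takes a point from camera to tool coordinates, whose origin is the TCP and whose axes are the flange's). Camera axes: x right, y down, z forward; pixel columns grow to the right and rows downward; lengths in m; the calibration is good to about 2 mm. A picture is of the moment at which its call begins: read the wrist's pose just before it.
- hand_in(): hands the job in; it is judged then, once.
Trained networks look in a picture, given as the dict that the camera call returned (one of the last four; its "shot" number tells which), for a name from the list of things; names that differ only in an ending like _2 or _b are one class to them, and where a whole thing is asked for, a point or a joint stands for the part that bears it (a point fixed in the world has none). Each returns a list of dicts, best first, with "score" (0 to 1); they miss things now and then, are a little off and sometimes report something else, mostly with a low value. They report only what shows in the picture. A call takes as long as a camera call. They do not tell look-alikes from the thing itself.
- viewer.recognise(target, picture): "rect" ([left, top, right, bottom] in pixels, round what is visible of it).
The state is a dict: "time_s": time; "qpos": joint angles; "joint_vel": joint speeds; "tau": joint torques, N m; "ee_pos": TCP position; "eef_rot": TCP orientation; "force": force on the tool from outside, world axes, zero at the start; "moment": the same for the moment, N m; "grip_width": finger opening in m; "grip_force": force on a finger pad.
Only numpy, scipy, OpenCV 4.12 (cv2) and the standard library are available. Lean on these libraries where they do the work, as an engineer would, in place of code of your own. Each camera call takes 0.05 s, during which the arm holds its last target. There are 200 camera calls.

## Working session

There is one attempt and no reset: what is moved stays moved. The work goes in short steps, Python scripts to look and compute and a tool call to move; the robot and the scene stay as the last step left them, time stands still between calls to the robot, and variables do not carry over. Pictures are saved under pics/ and viewed, at most 10 in all, crops included, and the job is handed in when it is done.

Besides the shell and the picture viewer there is one more tool, called in YAML: its name, and indented under it one key for each argument. step_arm: Moves the arm, as the interface text tells. Shifts and turns lie within -1 to 1; 1 stands for 0.1 m of shift or 90 degrees of turn. Its arguments: {"type":"object","properties":{"plan":{"type":"array"},"grip_force":{"type":"number"}},"required":["plan"]}

```bash
mkdir -p pics; cat > h.py <<'E'
import numpy as np, cv2
from station import telemetry, viewer, hand_in, ctrl
def cloud(p):
    z=p["z_map"]; v,u=np.mgrid[:480,:640]
    C=np.stack([(u-p["cx"])/p["fx"]*z,(v-p["cy"])/p["fy"]*z,z],-1)
    W=(C-p["t"])@np.array(p["R"])
    W[z==0]=np.nan
    return W
def save(p,n): cv2.imwrite(f"pics/{n}.png",p["img"][...,::-1])
E
python3 - <<'E'
from h import *
print(ctrl.tcp_to_tips); o=telemetry.get_obs(); print(o)
for n in("top","side"):
    p=viewer.camera(n); save(p,n+"1"); W=cloud(p); np.savez(f"{n}1.npz",W=W,img=p["img"])
    for t in("green_cap_jar","yellow_lid_jar","carousel_base","finger_post","bowl","mug","washing_up_bottle","brush"):
        for d in viewer.recognise(t,p)[:2]:
            r=d["rect"];u,v=int((r[0]+r[2])/2),int((r[1]+r[3])/2)
            print(n,t,round(d["score"],2),np.round(r),np.round(W[v,u],3))
E
```

```text
0.017
{'time_s': 0.0, 'qpos': array([ 1.24940880e+00,  3.00445507e-01,  1.52159198e+00,  2.47436898e-05,
        1.32068058e+00, -6.66426917e-02]), 'joint_vel': array([ 4.70784364e-04,  8.49298797e-05, -2.59499513e-05, -2.28836647e-04,
        1.52957441e-03,  2.14661097e-04]), 'tau': array([-5.91348726e-04, -5.31809950e+01, -3.52727580e+01,  7.08236382e-02,
        2.43831240e-02, -1.15288944e-04]), 'ee_pos': array([0.13854203, 0.53201438, 0.22189574]), 'eef_rot': array([-3.14047133e+00, -9.88590092e-05,  2.88684162e+00]), 'force': array([-0.31871425, -0.2089758 , -0.12670505]), 'moment': array([ 0.01446307,  0.02791102, -0.00847858]), 'grip_force': 0.0, 'grip_width': 0.09398625374358623}
top green_cap_jar 0.76 [407. 248. 430. 274.] [ 0.459 -0.21   0.139]
top green_cap_jar 0.62 [224. 239. 245. 260.] [0.498 0.232 0.101]
top yellow_lid_jar 0.82 [355. 264. 383. 296.] [ 0.417 -0.095  0.12 ]
top carousel_base 0.84 [385. 316. 400. 352.] [ 0.291 -0.158  0.009]
top finger_post 0.92 [316. 186. 451. 315.] [ 0.503 -0.139  0.031]
top bowl 0.67 [153. 276. 208. 329.] [0.376 0.383 0.006]
top bowl 
[... 177 characters left out ...]
 brush 0.96 [450. 271. 539. 330.] [ 0.372 -0.41   0.047]
side green_cap_jar 0.84 [296. 186. 310. 222.] [0.515 0.218 0.07 ]
side green_cap_jar 0.77 [302. 258. 322. 302.] [ 0.455 -0.234  0.097]
side yellow_lid_jar 0.85 [279. 240. 305. 280.] [ 0.419 -0.133  0.096]
side carousel_base 0.6 [229. 297. 260. 305.] [ 0.281 -0.172  0.009]
side finger_post 0.92 [263. 231. 383. 316.] [ 0.511 -0.124  0.032]
side bowl 0.65 [238. 180. 274. 207.] [0.372 0.418 0.022]
side mug 0.94 [284. 161. 313. 198.] [0.527 0.386 0.08 ]
side washing_up_bottle 0.7 [324. 139. 339. 194.] [0.652 0.402 0.112]
side brush 0.72 [260. 326. 341. 394.] [ 0.394 -0.412 -0.002]
side brush 0.63 [319. 236. 343. 269.] [ 0.537 -0.095  0.082]
```

```bash
python3 - <<'E'
from h import *
t=cv2.imread("pics/top1.png"); cv2.imwrite("pics/t2.png",cv2.resize(t[170:370,290:480],None,fx=3,fy=3,interpolation=cv2.INTER_CUBIC))
W=np.load("top1.npz")["W"]; img=np.load("top1.npz")["img"].astype(int)
# plate fit
z=W[...,2]
m=(abs(z-.030)<.004)
m[:, :290]=0; m[:,480:]=0
pts=W[m][:,:2].astype(np.float32)
hull=cv2.convexHull(pts)
print("circle",cv2.minEnclosingCircle(pts), len(pts))
# red arrow
r=(img[...,0]>130)&(img[...,1]<80)&(img[...,2]<80)&(z<.02)
P=W[r]; print("red",len(P),np.nanmean(P,0))
u,s,vt=np.linalg.svd(P[:,:2]-P[:,:2].mean(0),full_matrices=False); print(vt[0],s)
E
```

```text
circle ((0.3112792670726776, -0.05311029031872749), 0.37673118710517883) 8075
red 244 [ 0.28706344 -0.1645688   0.00756538]
[-0.99311101 -0.11717735] [0.33951905 0.11028439]
```

View pics/t2.png

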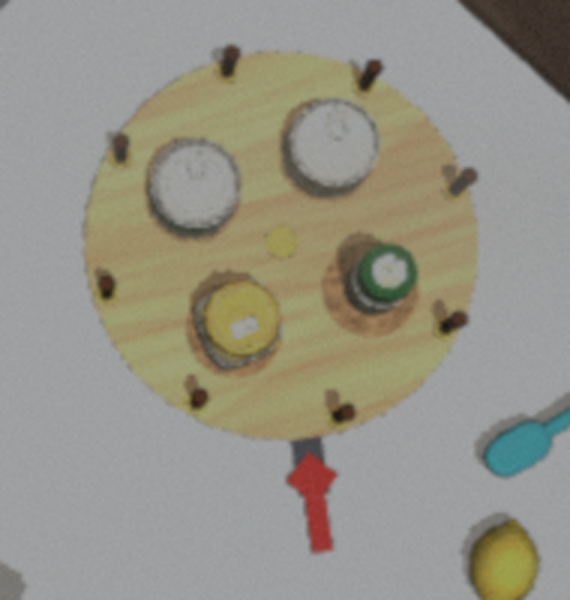

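View pics/side1.png

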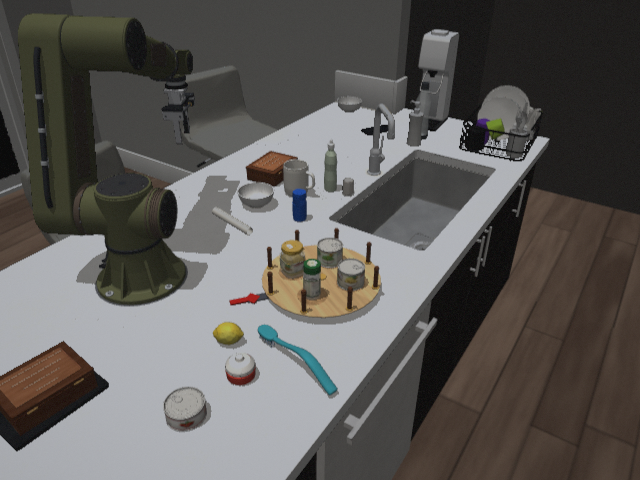

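The top crop shows the green-capped jar at about crop (385,275), to the right-front of the axis at (282,242). The arrow points from (320,550) to (312,450). A clockwise push of about 55° on the jar's own post at about (450,322) is needed. The side view shows a blue look-alike at (300,205), off the carousel. I'll now get precise geometry.

```bash
cat >> h.py <<'E'
from scipy.optimize import least_squares
def circ(P,r=None,c0=None):
    c0=P.mean(0) if c0 is None else c0
    f=lambda q: np.hypot(*(P-q[:2]).T)-(r if r else q[2])
    return least_squares(f,list(c0)+([] if r else [.15]),loss="soft_l1",f_scale=.002).x
def measure(p):
    W=cloud(p); z=W[...,2]; hsv=cv2.cvtColor(p["img"],cv2.COLOR_RGB2HSV)
    H,S,V=[hsv[...,i].astype(int) for i in range(3)]
    roi=(np.hypot(W[...,0]-.48,W[...,1]+.14)<.24)
    pl=(roi&(abs(z-.03)<.006)&(H>8)&(H<32)&(S>60)).astype(np.uint8)
    cs=max(cv2.findContours(pl,cv2.RETR_EXTERNAL,cv2.CHAIN_APPROX_NONE)[0],key=cv2.contourArea)[:,0]
    # rays through rim pixels onto plane z=.03
    R=np.array(p["R"]);o=-R.T@p["t"]
    d=np.c_[(cs[:,0]-p["cx"])/p["fx"],(cs[:,1]-p["cy"])/p["fy"],np.ones(len(cs))]@R
    P=(o+d*((.03-o[2])/d[:,2])[:,None])[:,:2]
    c3=circ(P); c=c3[:2]
    ang=lambda q:np.degrees(np.arctan2(q[1]-c[1],q[0]-c[0]))
    red=((H<8)|(H>172))&(S>130)&(V>80)&(z<.02)&(np.hypot(W[...,0]-c[0],W[...,1]-c[1])<.28)
    A=W[red]; out=dict(c=c,R=c3[2],front=ang(np.nanmean(A,0)),nred=len(A))
    u,s,vt=np.linalg.svd(A[:,:2]-A[:,:2].mean(0),full_matrices=False)
    a=vt[0]*np.sign(vt[0]@(A[:,:2].mean(0)-c)); out["arrowdir"]=np.degrees(np.arctan2(a[1],a[0]))
    g=(H>40)&(H<85)&(S>70)&(z>.115)&(z<.15)&roi
    J=(z>.128)&(z<.145)&(np.hypot(W[...,0]-c[0],W[...,1]-c[1])<.125)
    for nm,m in(("green",g),("cap",J)):
        Q=W[m]; 
        if len(Q)<5: continue
        h=(Q.min(0)+Q.max(0))/2; e=cv2.minEnclosingCircle(Q[:,:2].astype(np.float32))
        out[nm]=(len(Q),np.round(Q.mean(0),4),np.round(e[0],4),round(e[1],4),"rad",np.hypot(*(np.array(e[0])-c)),"ang",ang(e[0]))
    t=((z>.085)&(z<.115)&(abs(np.hypot(W[...,0]-c[0],W[...,1]-c[1])-.155)<.02)).astype(np.uint8)
    n,l,st,ce=cv2.connectedComponentsWithStats(t)
    out["posts"]=[(np.round(W[l==i].mean(0),3),round(ang(W[l==i].mean(0)),1),st[i,4]) for i in range(1,n) if st[i,4]>3]
    return out
E
python3 - <<'E'
from h import *
for n in("top","side"):
    p=viewer.camera(n); 
    for k,v in measure(p).items(): print(n,k,v)
E
```

```text
top c [ 0.5019178  -0.13922954]
top R 0.1638699042946657
top front -173.20135259309646
top nred 240
top arrowdir -173.1954826434999
top green (129, array([ 0.4587, -0.2119,  0.1355]), array([ 0.4605, -0.2143]), 0.0233, 'rad', np.float64(0.08570854710090606), 'ang', np.float64(-118.91756965145649))
top cap (293, array([ 0.4599, -0.2101,  0.1357]), array([ 0.4435, -0.1536]), 0.0842, 'rad', np.float64(0.060121379941413484), 'ang', np.float64(-166.20116284782674))
top posts [(array([ 0.65 , -0.095,  0.097]), np.float64(16.6), np.int32(27)), (array([ 0.636, -0.212,  0.099]), np.float64(-28.6), np.int32(25)), (array([ 0.575, -0.003,  0.099]), np.float64(61.7), np.int32(28)), (array([ 0.544, -0.286,  0.097]), np.float64(-73.9), np.int32(29)), (array([0.458, 0.01 , 0.1  ]), np.float64(106.5), np.int32(28)), (array([ 0.426, -0.273,  0.097]), np.float64(-119.3), np.int32(32)), (array([ 0.365, -0.064,  0.099]), np.float64(151.0), np.int32(28)), (array([ 0.353, -0.181,  0.098]), np.float64(-164.3), np.int32(30))]
side c [ 0.4968431  -0.15093442]
side R 0.14939365651307282
side front -175.1933509
[... 241 characters left out ...]
ray([ 0.4602, -0.221 ,  0.1354]), array([ 0.4624, -0.2191]), 0.026, 'rad', np.float64(0.07636493372326913), 'ang', np.float64(-116.79322872149227))
side posts [(array([ 0.576, -0.009,  0.095]), np.float64(61.0), np.int32(27)), (array([0.458, 0.004, 0.095]), np.float64(104.2), np.int32(26)), (array([ 0.649, -0.102,  0.095]), np.float64(17.9), np.int32(28)), (array([ 0.365, -0.07 ,  0.096]), np.float64(148.6), np.int32(26)), (array([ 0.636, -0.219,  0.096]), np.float64(-26.0), np.int32(31)), (array([ 0.353, -0.188,  0.096]), np.float64(-165.4), np.int32(30)), (array([ 0.544, -0.293,  0.096]), np.float64(-71.6), np.int32(33)), (array([ 0.426, -0.281,  0.096]), np.float64(-118.5), np.int32(35))]
```

step_arm:
  plan:
    - {"dx":-0.14,"dy":-0.16,"claw":1}
    - {"dx":-0.276,"dy":-0.321,"claw":1}
    - {"dx":-0.276,"dy":-0.321,"claw":1}
    - {"dx":-0.276,"dy":-0.321,"claw":1}
    - {"dx":-0.276,"dy":-0.321,"claw":1}
    - {"dx":-0.276,"dy":-0.321,"claw":1}
    - {"dx":-0.276,"dy":-0.321,"claw":1}
    - {"dx":-0.276,"dy":-0.321,"claw":1}
    - {"dx":-0.276,"dy":-0.321,"claw":1}
    - {"dx":-0.276,"dy":-0.321,"claw":1}
  grip_force: 10

```text
$.plan[0]: bad value
```

step_arm:
  plan:
    - {"dx":-0.276,"dy":-0.321,"claw":1}
    - {"dx":-0.276,"dy":-0.321,"claw":1}
    - {"dx":-0.276,"dy":-0.321,"claw":1}
    - {"dx":-0.276,"dy":-0.321,"claw":1}
    - {"dx":-0.194,"dy":-0.327,"claw":1}
    - {"dx":-0.194,"dy":-0.327,"claw":1}
    - {"dx":-0.194,"dy":-0.327,"claw":1}
    - {"dx":-0.194,"dy":-0.327,"claw":1}
    - {"dx":-0.194,"dy":-0.327,"claw":1}
    - {"dx":0,"dy":0,"claw":1}

```text
$.plan[0]: bad value
```

step_arm:
  plan:
    - {"dx":-0.14,"dy":-0.16,"dz":0,"rx":0,"ry":0,"rz":0,"claw":1}
    - {"dx":-0.276,"dy":-0.321,"dz":0,"rx":0,"ry":0,"rz":0,"claw":1}
    - {"dx":-0.276,"dy":-0.321,"dz":0,"rx":0,"ry":0,"rz":0,"claw":1}
    - {"dx":-0.276,"dy":-0.321,"dz":0,"rx":0,"ry":0,"rz":0,"claw":1}
    - {"dx":-0.276,"dy":-0.321,"dz":0,"rx":0,"ry":0,"rz":0,"claw":1}
    - {"dx":-0.276,"dy":-0.321,"dz":0,"rx":0,"ry":0,"rz":0,"claw":1}
    - {"dx":-0.276,"dy":-0.321,"dz":0,"rx":0,"ry":0,"rz":0,"claw":1}
    - {"dx":-0.276,"dy":-0.321,"dz":0,"rx":0,"ry":0,"rz":0,"claw":1}
    - {"dx":-0.276,"dy":-0.321,"dz":0,"rx":0,"ry":0,"rz":0,"claw":1}
    - {"dx":-0.276,"dy":-0.321,"dz":0,"rx":0,"ry":0,"rz":0,"claw":1}
  grip_force: 10

```text
time_s: 2.0
ee_pos: [0.3161, 0.1695, 0.2227]
eef_rot: [3.141, 0.001, 2.887]
force: [0.3, 1.3, 0.3]
grip_width: 0.0175
grip_force: 0.0
```

step_arm:
  plan:
    - {"dx":-0.248,"dy":-0.287,"dz":0,"rx":0,"ry":0,"rz":0,"claw":1}
    - {"dx":-0.248,"dy":-0.287,"dz":0,"rx":0,"ry":0,"rz":0,"claw":1}
    - {"dx":-0.248,"dy":-0.287,"dz":0,"rx":0,"ry":0,"rz":0,"claw":1}
    - {"dx":-0.248,"dy":-0.287,"dz":0,"rx":0,"ry":0,"rz":0,"claw":1}
    - {"dx":-0.248,"dy":-0.287,"dz":0,"rx":0,"ry":0,"rz":0,"claw":1}
    - {"dx":-0.194,"dy":-0.327,"dz":0,"rx":0,"ry":0,"rz":0,"claw":1}
    - {"dx":-0.194,"dy":-0.327,"dz":0,"rx":0,"ry":0,"rz":0,"claw":1}
    - {"dx":-0.194,"dy":-0.327,"dz":0,"rx":0,"ry":0,"rz":0,"claw":1}
    - {"dx":-0.194,"dy":-0.327,"dz":0,"rx":0,"ry":0,"rz":0,"claw":1}
    - {"dx":-0.194,"dy":-0.327,"dz":0,"rx":0,"ry":0,"rz":0,"claw":1}

```text
time_s: 3.0
ee_pos: [0.4524, -0.1834, 0.2225]
eef_rot: [-3.142, 0.0, 2.887]
force: [0.7, 0.9, -0.1]
grip_width: 0.0003
grip_force: 0.0
```

step_arm:
  plan:
    - {"dx":-0.194,"dy":-0.327,"dz":0,"rx":0,"ry":0,"rz":0,"claw":1}
    - {"dx":-0.194,"dy":-0.327,"dz":0,"rx":0,"ry":0,"rz":0,"claw":1}
    - {"dx":-0.194,"dy":-0.327,"dz":0,"rx":0,"ry":0,"rz":0,"claw":1}
    - {"dx":0,"dy":0,"dz":0,"rx":0,"ry":0,"rz":0,"claw":1}
    - {"dx":0,"dy":0,"dz":0,"rx":0,"ry":0,"rz":0,"claw":1}

```text
time_s: 3.5
ee_pos: [0.4836, -0.2916, 0.222]
eef_rot: [3.141, -0.001, 2.886]
force: [-0.7, 1.0, -0.2]
grip_width: 0.0004
grip_force: 0.0
```

step_arm:
  plan:
    - {"dx":0,"dy":0,"dz":0.266,"rx":0,"ry":0,"rz":0,"claw":1}
    - {"dx":0,"dy":0,"dz":0.266,"rx":0,"ry":0,"rz":0,"claw":1}
    - {"dx":0,"dy":0,"dz":0.266,"rx":0,"ry":0,"rz":0,"claw":1}
    - {"dx":0,"dy":0,"dz":0.266,"rx":0,"ry":0,"rz":0,"claw":1}
    - {"dx":0,"dy":0,"dz":0.266,"rx":0,"ry":0,"rz":0,"claw":1}
    - {"dx":0.11,"dy":-0.01,"dz":0,"rx":0,"ry":0,"rz":0,"claw":1}
    - {"dx":0.11,"dy":-0.01,"dz":0,"rx":0,"ry":0,"rz":0,"claw":1}
    - {"dx":0,"dy":0,"dz":0,"rx":0,"ry":0,"rz":0,"claw":1}

```text
time_s: 4.3
ee_pos: [0.4613, -0.2871, 0.0903]
eef_rot: [-3.141, 0.001, 2.887]
force: [0.1, 0.1, -0.1]
grip_width: 0.0005
grip_force: 0.0
```

step_arm:
  plan:
    - {"dx":0.027,"dy":0.0002,"dz":0,"rx":0,"ry":0,"rz":0.0111,"claw":1}
    - {"dx":0.027,"dy":0.0002,"dz":0,"rx":0,"ry":0,"rz":0.0111,"claw":1}
    - {"dx":0.027,"dy":0.0002,"dz":0,"rx":0,"ry":0,"rz":0.0111,"claw":1}
    - {"dx":0.027,"dy":0.0002,"dz":0,"rx":0,"ry":0,"rz":0.0111,"claw":1}
    - {"dx":0.027,"dy":0.0002,"dz":0,"rx":0,"ry":0,"rz":0.0111,"claw":1}
    - {"dx":0.027,"dy":0.0002,"dz":0,"rx":0,"ry":0,"rz":0.0111,"claw":1}
    - {"dx":0.027,"dy":0.0002,"dz":0,"rx":0,"ry":0,"rz":0.0111,"claw":1}
    - {"dx":0.027,"dy":0.0002,"dz":0,"rx":0,"ry":0,"rz":0.0111,"claw":1}
    - {"dx":0.027,"dy":0.0002,"dz":0,"rx":0,"ry":0,"rz":0.0111,"claw":1}
    - {"dx":0.027,"dy":0.0002,"dz":0,"rx":0,"ry":0,"rz":0.0111,"claw":1}

```text
time_s: 5.3
ee_pos: [0.4365, -0.2787, 0.0895]
eef_rot: [-3.142, 0.0, 2.711]
force: [1.6, -0.5, 0.6]
grip_width: 0.0004
grip_force: 0.8
```

step_arm:
  plan:
    - {"dx":0.0406,"dy":0.0005,"dz":0,"rx":0,"ry":0,"rz":0.0167,"claw":1}
    - {"dx":0.0406,"dy":0.0005,"dz":0,"rx":0,"ry":0,"rz":0.0167,"claw":1}
    - {"dx":0.0406,"dy":0.0005,"dz":0,"rx":0,"ry":0,"rz":0.0167,"claw":1}
    - {"dx":0.0406,"dy":0.0005,"dz":0,"rx":0,"ry":0,"rz":0.0167,"claw":1}
    - {"dx":0.0406,"dy":0.0005,"dz":0,"rx":0,"ry":0,"rz":0.0167,"claw":1}
    - {"dx":0.0406,"dy":0.0005,"dz":0,"rx":0,"ry":0,"rz":0.0167,"claw":1}
    - {"dx":0.0406,"dy":0.0005,"dz":0,"rx":0,"ry":0,"rz":0.0167,"claw":1}
    - {"dx":0.0406,"dy":0.0005,"dz":0,"rx":0,"ry":0,"rz":0.0167,"claw":1}
    - {"dx":0.0406,"dy":0.0005,"dz":0,"rx":0,"ry":0,"rz":0.0167,"claw":1}
    - {"dx":0.0406,"dy":0.0005,"dz":0,"rx":0,"ry":0,"rz":0.0167,"claw":1}

```text
time_s: 6.3
ee_pos: [0.402, -0.257, 0.0895]
eef_rot: [3.142, 0.0, 2.448]
force: [1.8, -0.7, 0.3]
grip_width: 0.0006
grip_force: 0.9
```

step_arm:
  plan:
    - {"dx":0.0406,"dy":0.0005,"dz":0,"rx":0,"ry":0,"rz":0.0167,"claw":1}
    - {"dx":0.0406,"dy":0.0005,"dz":0,"rx":0,"ry":0,"rz":0.0167,"claw":1}
    - {"dx":0.0406,"dy":0.0005,"dz":0,"rx":0,"ry":0,"rz":0.0167,"claw":1}
    - {"dx":0.0406,"dy":0.0005,"dz":0,"rx":0,"ry":0,"rz":0.0167,"claw":1}
    - {"dx":0.0406,"dy":0.0005,"dz":0,"rx":0,"ry":0,"rz":0.0167,"claw":1}
    - {"dx":0.0406,"dy":0.0005,"dz":0,"rx":0,"ry":0,"rz":0.0167,"claw":1}
    - {"dx":0.0406,"dy":0.0005,"dz":0,"rx":0,"ry":0,"rz":0.0167,"claw":1}
    - {"dx":0.0406,"dy":0.0005,"dz":0,"rx":0,"ry":0,"rz":0.0167,"claw":1}
    - {"dx":0.0406,"dy":0.0005,"dz":0,"rx":0,"ry":0,"rz":0.0167,"claw":1}
    - {"dx":0.0406,"dy":0.0005,"dz":0,"rx":0,"ry":0,"rz":0.0167,"claw":1}

```text
time_s: 7.3
ee_pos: [0.3745, -0.2273, 0.0895]
eef_rot: [-3.142, 0.0, 2.186]
force: [3.2, -0.3, 0.2]
grip_width: 0.0003
grip_force: 1.0
```

```bash
python3 - <<'E'
from h import *
o=telemetry.get_obs(); c=np.array([.501,-.138]); d=o["ee_pos"][:2]-c
print(o["time_s"],o["ee_pos"],o["eef_rot"][2],np.hypot(*d),np.degrees(np.arctan2(d[1],d[0])),o["force"])
p=viewer.camera("side"); cv2.imwrite("pics/s2.png",cv2.resize(p["img"][190:340,180:430,::-1],None,fx=3,fy=3,interpolation=cv2.INTER_CUBIC))
p=viewer.camera("top"); print(measure(p)["posts"])
E
```

```text
7.3 [ 0.37449845 -0.22733939  0.0894611 ] 2.185610692426474 0.15486823091401883 -144.76905383497382 [ 3.15377954 -0.29323877  0.18427755]h.py:28: RuntimeWarning: Mean of empty slice
  A=W[red]; out=dict(c=c,R=c3[2],front=ang(np.nanmean(A,0)),nred=len(A))
h.py:29: RuntimeWarning: Mean of empty slice.
  u,s,vt=np.linalg.svd(A[:,:2]-A[:,:2].mean(0),full_matrices=False)
  ret = um.true_divide(
Traceback (most recent call last):
  File "h.py", line 30, in measure
    a=vt[0]*np.sign(vt[0]@(A[:,:2].mean(0)-c)); out["arrowdir"]=np.degrees(np.arctan2(a[1],a[0]))
      ~~^^^
IndexError: index 0 is out of bounds for axis 0 with size 0
```

View pics/s2.png

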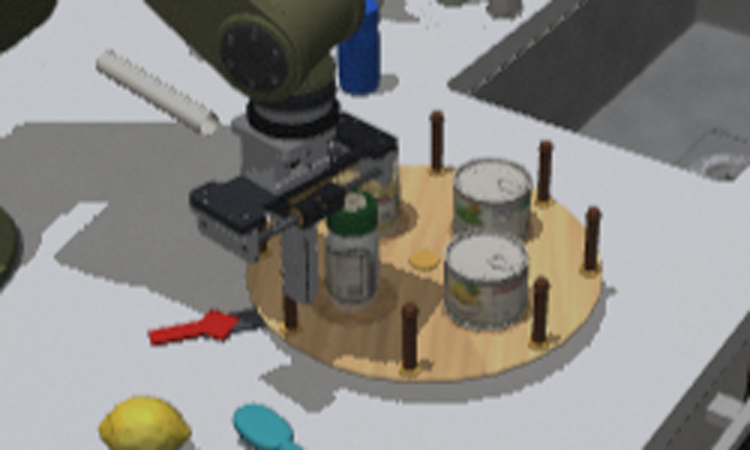

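The side crop shows the fingers beside the jar's post at about (290,280). All jars and tins are standing. I'll continue round to just short of the target.

step_arm:
  plan:
    - {"dx":0.0406,"dy":0.0005,"dz":0,"rx":0,"ry":0,"rz":0.0167,"claw":1}
    - {"dx":0.0406,"dy":0.0005,"dz":0,"rx":0,"ry":0,"rz":0.0167,"claw":1}
    - {"dx":0.0406,"dy":0.0005,"dz":0,"rx":0,"ry":0,"rz":0.0167,"claw":1}
    - {"dx":0.0406,"dy":0.0005,"dz":0,"rx":0,"ry":0,"rz":0.0167,"claw":1}
    - {"dx":0.0406,"dy":0.0005,"dz":0,"rx":0,"ry":0,"rz":0.0167,"claw":1}
    - {"dx":0.0406,"dy":0.0005,"dz":0,"rx":0,"ry":0,"rz":0.0167,"claw":1}
    - {"dx":0.0406,"dy":0.0005,"dz":0,"rx":0,"ry":0,"rz":0.0167,"claw":1}
    - {"dx":0.0406,"dy":0.0005,"dz":0,"rx":0,"ry":0,"rz":0.0167,"claw":1}
    - {"dx":0.0406,"dy":0.0005,"dz":0,"rx":0,"ry":0,"rz":0.0167,"claw":1}
    - {"dx":0.0406,"dy":0.0005,"dz":0,"rx":0,"ry":0,"rz":0.0167,"claw":1}

```text
time_s: 8.4
ee_pos: [0.3557, -0.1915, 0.0895]
eef_rot: [3.141, 0.0, 1.923]
force: [2.4, -1.3, -0.5]
grip_width: 0.0006
grip_force: 0.9
```

step_arm:
  plan:
    - {"dx":0.027,"dy":0.0002,"dz":0,"rx":0,"ry":0,"rz":0.0111,"claw":1}
    - {"dx":0.027,"dy":0.0002,"dz":0,"rx":0,"ry":0,"rz":0.0111,"claw":1}
    - {"dx":0.027,"dy":0.0002,"dz":0,"rx":0,"ry":0,"rz":0.0111,"claw":1}
    - {"dx":0.027,"dy":0.0002,"dz":0,"rx":0,"ry":0,"rz":0.0111,"claw":1}
    - {"dx":0.0135,"dy":0.0001,"dz":0,"rx":0,"ry":0,"rz":0.0055,"claw":1}
    - {"dx":0.0135,"dy":0.0001,"dz":0,"rx":0,"ry":0,"rz":0.0055,"claw":1}
    - {"dx":0,"dy":0,"dz":0,"rx":0,"ry":0,"rz":0,"claw":1}
    - {"dx":0,"dy":0,"dz":0,"rx":0,"ry":0,"rz":0,"claw":1}

```text
time_s: 9.2
ee_pos: [0.3515, -0.1789, 0.0894]
eef_rot: [-3.141, -0.0, 1.839]
force: [0.7, -1.2, -0.8]
grip_width: 0.0005
grip_force: 0.2
```

step_arm:
  plan:
    - {"dx":-0.1,"dy":0,"dz":0,"rx":0,"ry":0,"rz":0,"claw":1}
    - {"dx":-0.15,"dy":0,"dz":0,"rx":0,"ry":0,"rz":0,"claw":1}
    - {"dx":0,"dy":0,"dz":-0.3,"rx":0,"ry":0,"rz":0,"claw":1}
    - {"dx":0,"dy":0,"dz":-0.3,"rx":0,"ry":0,"rz":0,"claw":1}
    - {"dx":0,"dy":0,"dz":-0.3,"rx":0,"ry":0,"rz":0,"claw":1}
    - {"dx":0,"dy":0,"dz":-0.3,"rx":0,"ry":0,"rz":0,"claw":1}
    - {"dx":0,"dy":0,"dz":0,"rx":0,"ry":0,"rz":0,"claw":1}

```text
time_s: 9.9
ee_pos: [0.3595, -0.2048, 0.2128]
eef_rot: [3.138, 0.004, 1.838]
force: [-0.5, 0.5, -0.4]
grip_width: 0.0002
grip_force: 0.0
```

step_arm:
  plan:
    - {"dx":-0.26,"dy":-0.33,"dz":0,"rx":0,"ry":0,"rz":0,"claw":1}
    - {"dx":-0.26,"dy":-0.33,"dz":0,"rx":0,"ry":0,"rz":0,"claw":1}
    - {"dx":-0.26,"dy":-0.33,"dz":0,"rx":0,"ry":0,"rz":0,"claw":1}
    - {"dx":-0.26,"dy":-0.33,"dz":0,"rx":0,"ry":0,"rz":0,"claw":1}
    - {"dx":-0.26,"dy":-0.33,"dz":0,"rx":0,"ry":0,"rz":0,"claw":1}
    - {"dx":-0.26,"dy":-0.33,"dz":0,"rx":0,"ry":0,"rz":0,"claw":1}
    - {"dx":-0.26,"dy":-0.33,"dz":0,"rx":0,"ry":0,"rz":0,"claw":1}
    - {"dx":-0.26,"dy":-0.33,"dz":0,"rx":0,"ry":0,"rz":0,"claw":1}
    - {"dx":0,"dy":0,"dz":0,"rx":0,"ry":0,"rz":0,"claw":1}

```text
time_s: 10.8
ee_pos: [0.1554, -0.4765, 0.2081]
eef_rot: [-3.141, -0.001, 1.834]
force: [0.1, -0.3, 0.3]
grip_width: 0.0005
grip_force: 0.0
```

```bash
python3 - <<'E'
from h import *
p=viewer.camera("top"); cv2.imwrite("pics/t3.png",cv2.resize(p["img"][170:370,290:480,::-1],None,fx=3,fy=3,interpolation=cv2.INTER_CUBIC))
for k,v in measure(p).items(): print(k,v)
E
```

```text
c [ 0.5017557  -0.13919602]
R 0.16371894838132703
front -173.13974979242315
nred 238
arrowdir -173.19817446686017
green (145, array([ 0.4175, -0.1493,  0.1358]), array([ 0.4185, -0.1507]), 0.0225, 'rad', np.float64(0.08403249761458578), 'ang', np.float64(-172.12603413554535))
cap (285, array([ 0.4178, -0.1505,  0.1361]), array([ 0.4579, -0.1055]), 0.0829, 'rad', np.float64(0.0553400354203868), 'ang', np.float64(142.4686803057897))
posts [(array([ 0.654, -0.115,  0.098]), np.float64(8.9), np.int32(27)), (array([ 0.626, -0.23 ,  0.098]), np.float64(-36.3), np.int32(28)), (array([ 0.593, -0.014,  0.098]), np.float64(54.1), np.int32(25)), (array([ 0.524, -0.291,  0.099]), np.float64(-81.7), np.int32(28)), (array([0.478, 0.015, 0.099]), np.float64(98.7), np.int32(26)), (array([ 0.409, -0.262,  0.099]), np.float64(-127.0), np.int32(29)), (array([ 0.377, -0.047,  0.098]), np.float64(143.3), np.int32(31)), (array([ 0.348, -0.161,  0.1  ]), np.float64(-171.9), np.int32(28))]
```

View pics/t3.png

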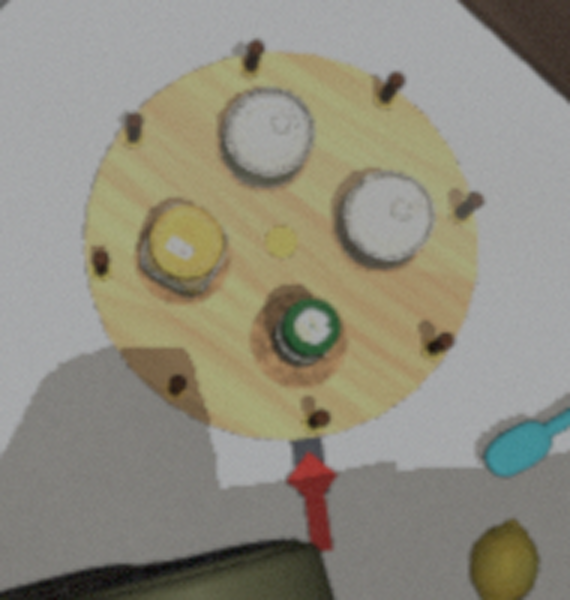

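The top crop shows the jar at (310,325), nearly in line with the arrow at (312,470), and nothing has shifted. About 1.6° of clockwise turn remains, or 4.3 mm at the post, so I'll go back for a nudge.

step_arm:
  plan:
    - {"dx":0.261,"dy":0.334,"dz":0,"rx":0,"ry":0,"rz":0,"claw":1}
    - {"dx":0.261,"dy":0.334,"dz":0,"rx":0,"ry":0,"rz":0,"claw":1}
    - {"dx":0.261,"dy":0.334,"dz":0,"rx":0,"ry":0,"rz":0,"claw":1}
    - {"dx":0.261,"dy":0.334,"dz":0,"rx":0,"ry":0,"rz":0,"claw":1}
    - {"dx":0.261,"dy":0.334,"dz":0,"rx":0,"ry":0,"rz":0,"claw":1}
    - {"dx":0.261,"dy":0.334,"dz":0,"rx":0,"ry":0,"rz":0,"claw":1}
    - {"dx":0.261,"dy":0.334,"dz":0,"rx":0,"ry":0,"rz":0,"claw":1}
    - {"dx":0.261,"dy":0.334,"dz":0,"rx":0,"ry":0,"rz":0,"claw":1}
    - {"dx":0,"dy":0,"dz":0,"rx":0,"ry":0,"rz":0,"claw":1}
    - {"dx":0,"dy":0,"dz":0,"rx":0,"ry":0,"rz":0,"claw":1}

```text
time_s: 11.85
ee_pos: [0.3613, -0.2006, 0.2091]
eef_rot: [-3.141, -0.0, 1.841]
force: [-0.3, 0.2, -0.6]
grip_width: 0.0008
grip_force: 0.0
```

step_arm:
  plan:
    - {"dx":0,"dy":0,"dz":0.3,"rx":0,"ry":0,"rz":0,"claw":1}
    - {"dx":0,"dy":0,"dz":0.3,"rx":0,"ry":0,"rz":0,"claw":1}
    - {"dx":0,"dy":0,"dz":0.3,"rx":0,"ry":0,"rz":0,"claw":1}
    - {"dx":0,"dy":0,"dz":0.3,"rx":0,"ry":0,"rz":0,"claw":1}
    - {"dx":0,"dy":0,"dz":0,"rx":0,"ry":0,"rz":0,"claw":1}
    - {"dx":0,"dy":0,"dz":0,"rx":0,"ry":0,"rz":0,"claw":1}

```text
time_s: 12.45
ee_pos: [0.3608, -0.2021, 0.09]
eef_rot: [-3.141, -0.0, 1.837]
force: [0.2, 0.2, 0.3]
grip_width: 0.0005
grip_force: 0.0
```

step_arm:
  plan:
    - {"dx":0.05,"dy":-0.007,"dz":0,"rx":0,"ry":0,"rz":0,"claw":1}
    - {"dx":0.05,"dy":-0.007,"dz":0,"rx":0,"ry":0,"rz":0,"claw":1}
    - {"dx":0.05,"dy":-0.007,"dz":0,"rx":0,"ry":0,"rz":0,"claw":1}
    - {"dx":0.05,"dy":-0.007,"dz":0,"rx":0,"ry":0,"rz":0,"claw":1}
    - {"dx":0.015,"dy":0,"dz":0,"rx":0,"ry":0,"rz":0,"claw":1}
    - {"dx":0.015,"dy":0,"dz":0,"rx":0,"ry":0,"rz":0,"claw":1}
    - {"dx":0,"dy":0,"dz":0,"rx":0,"ry":0,"rz":0,"claw":1}

```text
time_s: 13.15
ee_pos: [0.3524, -0.1799, 0.0895]
eef_rot: [3.142, 0.0, 1.839]
force: [-0.7, 0.4, -0.1]
grip_width: 0.0004
grip_force: 0.0
```

step_arm:
  plan:
    - {"dx":0.01,"dy":0,"dz":0,"rx":0,"ry":0,"rz":0,"claw":1}
    - {"dx":0.01,"dy":0,"dz":0,"rx":0,"ry":0,"rz":0,"claw":1}
    - {"dx":0.01,"dy":0,"dz":0,"rx":0,"ry":0,"rz":0,"claw":1}
    - {"dx":0.01,"dy":0,"dz":0,"rx":0,"ry":0,"rz":0,"claw":1}

```text
time_s: 13.55
ee_pos: [0.3514, -0.1762, 0.0895]
eef_rot: [3.141, 0.0, 1.838]
force: [1.0, -1.1, -0.8]
grip_width: 0.0005
grip_force: 0.9
```

step_arm:
  plan:
    - {"dx":0.008,"dy":0,"dz":0,"rx":0,"ry":0,"rz":0,"claw":1}
    - {"dx":0.007,"dy":0,"dz":0,"rx":0,"ry":0,"rz":0,"claw":1}
    - {"dx":0,"dy":0,"dz":0,"rx":0,"ry":0,"rz":0,"claw":1}
    - {"dx":-0.1,"dy":0,"dz":0,"rx":0,"ry":0,"rz":0,"claw":1}
    - {"dx":-0.15,"dy":0,"dz":0,"rx":0,"ry":0,"rz":0,"claw":1}
    - {"dx":0,"dy":0,"dz":-0.3,"rx":0,"ry":0,"rz":0,"claw":1}
    - {"dx":0,"dy":0,"dz":-0.3,"rx":0,"ry":0,"rz":0,"claw":1}
    - {"dx":0,"dy":0,"dz":-0.3,"rx":0,"ry":0,"rz":0,"claw":1}
    - {"dx":0,"dy":0,"dz":-0.3,"rx":0,"ry":0,"rz":0,"claw":1}
    - {"dx":0,"dy":0,"dz":0,"rx":0,"ry":0,"rz":0,"claw":1}

```text
time_s: 14.55
ee_pos: [0.3587, -0.2005, 0.2128]
eef_rot: [3.138, 0.004, 1.838]
force: [0.4, -0.7, -0.3]
grip_width: 0.0003
grip_force: 0.0
```

step_arm:
  plan:
    - {"dx":-0.26,"dy":-0.33,"dz":0,"rx":0,"ry":0,"rz":0,"claw":1}
    - {"dx":-0.26,"dy":-0.33,"dz":0,"rx":0,"ry":0,"rz":0,"claw":1}
    - {"dx":-0.26,"dy":-0.33,"dz":0,"rx":0,"ry":0,"rz":0,"claw":1}
    - {"dx":-0.26,"dy":-0.33,"dz":0,"rx":0,"ry":0,"rz":0,"claw":1}
    - {"dx":-0.26,"dy":-0.33,"dz":0,"rx":0,"ry":0,"rz":0,"claw":1}
    - {"dx":-0.26,"dy":-0.33,"dz":0,"rx":0,"ry":0,"rz":0,"claw":1}
    - {"dx":-0.26,"dy":-0.33,"dz":0,"rx":0,"ry":0,"rz":0,"claw":1}
    - {"dx":-0.26,"dy":-0.33,"dz":0,"rx":0,"ry":0,"rz":0,"claw":1}
    - {"dx":0,"dy":0,"dz":0,"rx":0,"ry":0,"rz":0,"claw":1}

```text
time_s: 15.45
ee_pos: [0.1547, -0.4722, 0.2081]
eef_rot: [-3.141, -0.001, 1.834]
force: [0.6, -0.4, -1.2]
grip_width: 0.0004
grip_force: 0.0
```

```bash
python3 - <<'E'
from h import *
for i in range(3):
    p=viewer.camera("top"); m=measure(p); print(m["c"],m["front"],m["arrowdir"],m["green"][-1],m["green"][-3])
    P=np.array([q[0][:2] for q in m["posts"]]); c=circ(P.astype(float),.155,[.501,-.138]); a=np.degrees(np.arctan2(*(P-c).T[::-1])); print(len(P),c,np.round(a%45,1),np.mean(a%45)-180)
cv2.imwrite("pics/t4.png",cv2.resize(p["img"][170:370,290:480,::-1],None,fx=3,fy=3,interpolation=cv2.INTER_CUBIC))
E
```

```text
[ 0.50191401 -0.13936441] -173.25965538634821 -173.66221351767442 -173.60761196815128 0.08505833353336544
8 [ 0.50126651 -0.13796623] [7.  6.8 6.9 6.6 7.2 7.3 6.9 7.1] -173.01531255154896
[ 0.50198405 -0.13889767] -173.11119004994 -173.16345523027323 -173.32658568535 0.08514204748533079
8 [ 0.5015456  -0.13821755] [7.1 6.7 7.1 6.9 6.9 6.7 6.9 7. ] -173.08827255959108
[ 0.50209214 -0.13884681] -173.1580575173506 -172.92048513203187 -173.08663240742732 0.08587884742709696
8 [ 0.50128244 -0.13796667] [7.1 7.  7.2 7.  7.2 6.8 6.9 7.1] -172.97141270886922
```

View pics/t4.png

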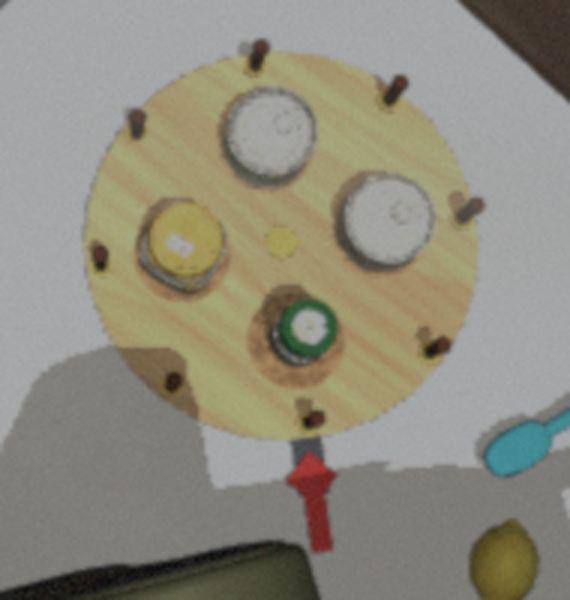

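The top view shows the jar at (308,328) and its post at (313,420), in line with the arrow at (312,470). The angles are -173.0° to -173.3° for the jar and post against -173.2° for the arrow. All the jars and tins are standing, and the arm is clear.

```bash
python3 -c "
from station import hand_in; print(hand_in())"
```

```text
the job is handed in; nothing more can be done
None
```

The green-capped jar is at the front, in line with the red arrow to within about 0.3°; the carousel is at rest, all jars and tins are standing, the arm is clear, and the job is handed in.

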